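Index the flange four clicks on the rotary indexer

ROBOT

A 6-joint arm with a two-finger parallel gripper is mounted at the origin on the work surface. World frame = base frame: x ahead of the robot, y to its left, z up, the work surface at z = 0. Lengths are in m, angles in degrees, forces in N, time in s.
With the tool pointing down it reaches from about 0.375 to 0.9 m from the base axis. Payload 3.1 kg.
Tool frame: the origin (TCP) lies between the finger pads; the fingertips stand 22 mm ahead of it and the grasp point (between the pads) lies 3 mm ahead of it (bot.tip_extent is the distance from the TCP to the fingertips, in m); y points along the fingers, z is the direction in which the jaws open and shut, and the axes are right-handed (so a half turn about y gives the same grasp; the last joint's range is limited). The gripper opens to 87 mm and grips with 3 to 60 N. Pads are 19 mm wide; open, the fingers measure 117 mm over their backs; the gripper's body (75 mm by 190 mm) begins 51 mm behind the grasp point.
Start: joints at [-82.706, 30.224, 82.088, -0, 67.689, -10.227], TCP at [0.188, -0.596, 0.245] pointing down, gripper open.
Joint ranges: [-176.69, 176.69], [-43.24, 126.21], [12.49, 139.97], [-82, 262], [0, 151.66], [-163.58, 163.58]. Speed limits (degrees/s): [159.86, 159.86, 180, 180, 180, 180].

INTERFACE

Orientations are given as a 3x3 rotation matrix whose columns are the frame's x, y, z axes.
In Python, from rig import bot, eyes, models gives the robot as it stands. The module is installed in compiled form; this text tells all that it offers.
- The arm moves only by the tool arm_command, never from a script. Its arguments are lists of equal length, an entry for each row: "translation": the shift along the tool's x, y, z each as a share of 0.08 m, from -1 to 1, a list of three; "rotation": the turn, a rotation vector about the tool's x, y, z each as a share of 60 degrees, from -1 to 1, a list of three; "grip": the closure, from -1 (fully open) to 1 (shut), so that 0 is half open. In form: {"translation": [[x, y, z], ...], "rotation": [[rx, ry, rz], ...], "grip": [grip, ...]}. A call has 1 to 5 rows; each row is the pose to reach, as a shift and turn from the pose commanded when the call began, along the tool's axes at that moment; what a row does not reach only later rows make up. A row lasts 1/10 s, in which the tool goes at most 50 mm and 8.59 degrees, less where a joint would pass 70% of its speed; a pose out of reach is approached as far as the arm can. A call with a number of a shift or a turn outside -1 to 1 is refused whole. A call with a gripper value outside its range is refused whole. The fingers move at their own pace and stop on an object; the grip force is fixed at half the most. Time passes only in rows, so rows that repeat a pose let the fingers close. It gives the time, the measured TCP pose, the force and the opening at its end, in the units of the state.
- bot.read_state(): the state, without advancing time (a new reading comes with each control period).
- eyes.capture(name): name is "scene" or "top" or "wrist"; returns a dict with "image" (420x560x3 uint8, blue, green, red), "mtx" (3x3 intrinsics, pixels), "dist_coeffs" ([k1, k2, p1, p2, k3] as OpenCV has them; the pictures are not rectified), "rvec" (rotation vector, rad) and "tvec" (3), from world to camera coordinates, as OpenCV has them; the wrist camera has in their place "hand_eye" (4x4, takes a point from camera to tool coordinates, whose origin is the TCP and whose axes are the tool frame's). Camera axes: x right, y down, z forward; pixel columns grow to the right and rows downward; lengths in m; the calibration is good to about 2 mm. A picture is of the moment at which its call begins: read the wrist's pose just before it. There is no depth.
- bot.hand_in(): hands the job in, once; it reports no verdict.
Trained networks look in the newest picture that a camera, given by its name, has taken for a name from the list of things; names that differ only in an ending like _2 or _b are one class to them, and where a whole thing is asked for, a point or a joint stands for the part that bears it (a point fixed in the world has none). Each returns a list of dicts, best first, with "conf" (0 to 1); they miss things now and then, are a little off and sometimes report something else, mostly with a low value. They report only what shows in the picture. A call takes as long as a camera call. They do not tell look-alikes from the thing itself.
- models.recognise(camera, thing): "extent" ([left, top, right, bottom] as shares, 0 to 1, of the picture: columns of its width, rows of its height, round what is visible of it).
- models.spot_point(camera, thing): "point" ([column, row] as shares, 0 to 1, of the picture: columns of its width, rows of its height: a listed point, or the origin of a listed thing).
The state is a dict: "time_s": time; "joint_positions": joint angles; "qvel": joint speeds; "tau": joint torques, N m; "position": TCP position; "tcp_rot": TCP orientation; "force": force on the tool from outside, world axes, zero at the start; "moment": the same for the moment, N m; "opening": opening from 0.0 (shut) to 1.0 (fully open).
Only numpy, scipy, OpenCV 4.12 (cv2) and the standard library are available. Lean on these libraries where they do the work, as an engineer would, in place of code of your own. Each camera call takes 0.05 s, during which the arm holds its last target. There are 200 camera calls.

TASK

With the fingertips pushing sideways on one of its black finger posts, turn the click-stop dial of the blue rotary indexer exactly four clicks clockwise as seen from above, to bring the flange's next hole round: one click at a time, resting about a second in each click, never past the fourth and never the other way. Push gently and let go of it, clear of everything, at the end; do not lift or unseat the brass flange that rests on the dial, and leave the gauges and tools around it where they stand.

Things in the scene. Friction and masses are not known exactly. Their poses are not given: they have to be found in the camera images.
- indexer: rotary indexer clamped to the table, it does not move: round blue base 172 mm in diameter and 30 mm high that carries the dial. Origin: centre of its underside, on the dial's axis; z up; x towards its yellow index mark (which stands 41 mm high at the rim); two toe clamps (14 mm high, bolt heads to 20 mm) reach to 109 mm from the axis at +y and -y
- dial_center (a point): centre of the upper face of the dial, 42 mm above the work surface, on the vertical axis about which it turns. The dial is an aluminium disc 156 mm in diameter and 12 mm thick, with 24 ticks (one wide and red)
- dial (a joint): angle of the dial, 0 at the start (red tick at the yellow index mark), growing clockwise seen from above. 24 click stops, one each 0.2618 rad (15 degrees); four clicks are 1.047 rad. Leaving a stop it resists a sideways push on a post, most of all (about 4 to 5 N) a quarter of the way to the next stop and less and less up to halfway; past halfway it snaps forward into the next stop by itself, ahead of the finger, and stays there
- post_a (a point): top centre of one of the three black finger posts (14 mm in diameter, 36 mm tall, orange dot on top) that stand on the dial 66 mm from its axis, 120 degrees apart; this point lies 78 mm above the work surface and goes round with the dial. Post a: 60 degrees anticlockwise from the red tick
- post_b (a point): top centre of one of the three black finger posts (14 mm in diameter, 36 mm tall, orange dot on top) that stand on the dial 66 mm from its axis, 120 degrees apart; this point lies 78 mm above the work surface and goes round with the dial. Post b: 180 degrees from the red tick
- post_c (a point): top centre of one of the three black finger posts (14 mm in diameter, 36 mm tall, orange dot on top) that stand on the dial 66 mm from its axis, 120 degrees apart; this point lies 78 mm above the work surface and goes round with the dial. Post c: 60 degrees clockwise from the red tick
- flange_center (a point): middle (7 mm above the dial) of the loose brass flange that lies on the dial, centred on it and turning with it: disc 80 mm in diameter and 14 mm thick with six holes, a collar 48 mm in diameter rising to 22 mm, and a lug between two dowels on the dial, reaching 54 mm from the axis
- gauge_block: loose steel block 35 x 18 x 12 mm, origin under its centre
- ring_gauge: loose dark steel ring, 48 mm in diameter, 18 mm high, origin under its centre
- pin_gauge: loose upright steel cylinder, 20 mm in diameter, 40 mm high, origin under its centre
- ref_sphere: loose reference sphere: white ball on a stem and round foot, 56 mm in diameter, 81 mm high, origin under its centre
- vblock: loose steel V-block, 60 x 45 x 42 mm, origin under its centre
- driver: loose screwdriver lying on the table, about 200 mm long
- cleaner: loose closed bottle, 52 mm in diameter, 130 mm high, origin under its centre
Not all that is in view belongs to the job. There is more than one size of the part that bears flange_center; the job needs the larger. Leave any purple look-alike of the indexer alone.

How it is judged (in metres and radians):
On the way, in this order (a step that is already met when the one before it is completed fails the run):
1. the dial rests 1 click on from the start (value of joint dial between 0.1818 and 0.3418 rad), for 0.3 s.
2. the dial rests 2 clicks on from the start (value of joint dial between 0.4436 and 0.6036 rad), for 0.3 s.
3. the dial rests 3 clicks on from the start (value of joint dial between 0.7054 and 0.8654 rad), for 0.3 s.
4. the dial rests 4 clicks on from the start (value of joint dial between 0.9672 and 1.1272 rad), for 0.3 s.
At the end, for the whole second after the job is handed in: the dial rests in the fourth click clockwise from the start (1.047 rad, within 0.06 rad), having rested at least 0.3 s in each click on the way; the flange still sits flat on the dial, its middle within 5 mm of where it was, and the loose things around are within 15 mm of where they stood (value of joint dial between 0.9872 and 1.1072 rad and velocity of joint dial between -0.05 and 0.05 rad/s and distance of flange_center from where it was at the start of the episode below 0.005 m and angle between flange_center's own z axis and vertical below 0.05 rad and distance of each of gauge_block, ring_gauge, pin_gauge, ref_sphere, vblock, driver, cleaner from where it was at the start of the episode below 0.015 m); the robot touches nothing.
It fails at once if the dial is pushed past the fourth click (value of joint dial above 1.1781 rad).
It fails at once if the dial is turned a click the wrong way (value of joint dial below -0.1309 rad).
It fails at once if the flange is lifted or unseated (distance of flange_center from where it was at the start of the episode above 0.008 m).
It fails at once if the indexer is shoved or squeezed with more than 25 N (contact force between the fingers and indexer above 25 N).
It fails at once if a thing beside the indexer is moved, lifted or knocked over (distance of any of gauge_block, ring_gauge, pin_gauge, ref_sphere, vblock, driver, cleaner from where it was at the start of the episode above 0.015 m or angle between any of gauge_block, ring_gauge, pin_gauge, ref_sphere, vblock, driver, cleaner's own z axis and vertical above 0.5 rad).
It also fails if it takes over 51 s, if anything falls off the work surface, if the arm or the gripper's body presses on something with over 40 N, if the wrist force passes 120 N, or if a joint passes its speed limit or range.

## Working session

There is one attempt and no reset: what is moved stays moved. The work goes in short steps, Python scripts to look and compute and a tool call to move; the robot and the scene stay as the last step left them, time stands still between calls to the robot, and variables do not carry over. Pictures are saved under pics/ and viewed, about 8 in all and at most 12, crops included, and the job is handed in when it is done.

Besides the shell and the picture viewer there is one more tool, called after ">>>" by a JSON object that holds its "op" and its "data". arm_command: Moves the arm, as the interface text tells. Shift numbers are shares of 0.08 m and turn numbers shares of 60 degrees, none past 1 either way. Its arguments: {"type":"object","properties":{"translation":{"type":"array"},"rotation":{"type":"array"},"grip":{"type":"array"}},"required":["translation","rotation","grip"]}

```bash
mkdir -p pics; cat > h.py <<'E'
import numpy as np, cv2
from rig import bot, eyes, models
def ray(c,px):
    u=cv2.undistortPoints(np.array([[px]],float),c['mtx'],np.array(c['dist_coeffs']))[0,0]
    d=np.array([u[0],u[1],1.])
    if 'rvec' in c and c['rvec'] is not None:
        R=cv2.Rodrigues(np.array(c['rvec'],float))[0]; t=np.array(c['tvec'],float).ravel()
        return -R.T@t, R.T@d
    s=c['state']; T=np.array(c['hand_eye']); Rt=np.array(s['tcp_rot']); p=np.array(s['position'])
    return Rt@T[:3,3]+p, Rt@T[:3,:3]@d
def at(c,px,z):
    o,d=ray(c,px); return o+d*(z-o[2])/d[2]
def cap(n):
    s=bot.read_state(); c=eyes.capture(n); c['state']=s; return c
E
cat > a.py <<'E'
from h import *
H=dict(dial_center=.042,post_a=.078,flange_center=.049,indexer=0,gauge_block=0,ring_gauge=0,pin_gauge=0,ref_sphere=0,vblock=0,driver=0.01,cleaner=0)
for n in ['top','scene']:
    c=cap(n); cv2.imwrite(f'pics/{n}0.png',c['image'])
    for k,z in H.items():
        for r in models.spot_point(n,k)[:4]:
            if r['conf']<.25: continue
            px=np.array(r['point'])*[560,420]; print(n,k,round(r['conf'],2),px.round(),at(c,px,z).round(3))
s=bot.read_state(); print(s['time_s'],np.round(s['position'],4),np.round(s['tcp_rot'],3),s['opening'],s['force'])
E
python3 a.py
```

```text
top dial_center 0.83 [228. 232.] [0.475 0.11  0.042]
top dial_center 0.66 [333. 188.] [ 0.596 -0.172  0.042]
top post_a 0.96 [253. 237.] [0.458 0.042 0.078]
top post_a 0.88 [312. 202.] [ 0.552 -0.11   0.078]
top post_a 0.69 [356. 197.] [ 0.564 -0.227  0.078]
top post_a 0.65 [333. 162.] [ 0.661 -0.17   0.078]
top flange_center 0.61 [336. 189.] [ 0.593 -0.179  0.049]
top flange_center 0.58 [356. 267.] [ 0.383 -0.228  0.049]
top indexer 0.77 [230. 234.] [0.477 0.108 0.   ]
top indexer 0.72 [328. 194.] [ 0.588 -0.163  0.   ]
top gauge_block 0.58 [371. 164.] [ 0.678 -0.287  0.   ]
top gauge_block 0.47 [333. 161.] [ 0.684 -0.178  0.   ]
top ring_gauge 0.61 [281. 182.] [ 0.624 -0.031  0.   ]
top pin_gauge 0.68 [353. 196.] [ 0.583 -0.232  0.   ]
top pin_gauge 0.52 [314. 238.] [ 0.466 -0.122  0.   ]
top ref_sphere 0.68 [122. 206.] [0.554 0.411 0.   ]
top vblock 0.71 [432. 194.] [ 0.592 -0.458  0.   ]
top vblock 0.68 [329. 187.] [ 0.609 -0.165  0.   ]
top driver 0.68 [429. 257.] [ 0.411 -0.438  0.01 ]
top cleaner 0.89 [138. 156.] [0.697 0.374 0.   ]
scene dial_center 0.74 [346. 207.] [0.479 0.
[... 449 characters left out ...]
0.049]
scene indexer 0.66 [343. 214.] [0.474 0.103 0.   ]
scene indexer 0.62 [431. 324.] [0.693 0.374 0.   ]
scene indexer 0.6 [230. 221.] [ 0.593 -0.166  0.   ]
scene gauge_block 0.4 [177. 235.] [ 0.677 -0.279  0.   ]
scene ring_gauge 0.54 [273. 251.] [ 0.639 -0.031  0.   ]
scene pin_gauge 0.54 [264. 189.] [ 0.47 -0.12  0.  ]
scene ref_sphere 0.9 [454. 273.] [0.548 0.403 0.   ]
scene vblock 0.95 [130. 191.] [ 0.597 -0.46   0.   ]
scene vblock 0.33 [212. 226.] [ 0.623 -0.205  0.   ]
scene driver 0.79 [164. 145.] [ 0.428 -0.445  0.01 ]
1.2 [ 0.1882 -0.596   0.2446] [[-0.954  0.     0.301]
 [-0.301 -0.    -0.954]
 [ 0.    -1.     0.   ]] 0.9983246753383392 [-0.10185791  0.51971085  0.54406782]
```

```bash
python3 -c "
import cv2
a=cv2.imread('pics/top0.png');cv2.imwrite('pics/top1.png',cv2.resize(a[110:300,100:480],None,fx=2.1,fy=2.1,interpolation=2))"
```

```text
(no output)
```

View pics/top1.png

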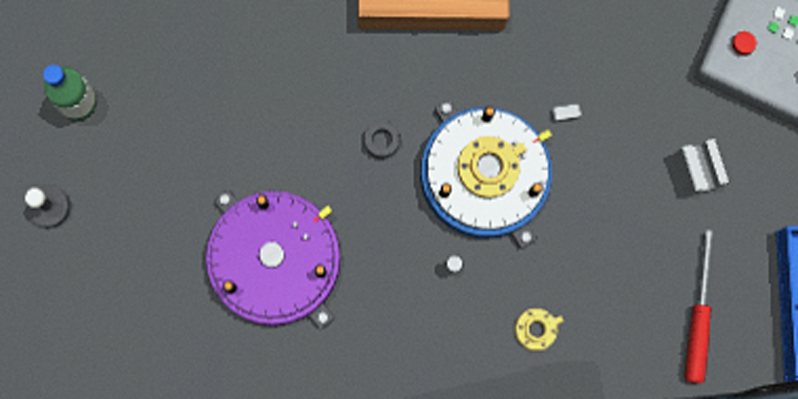

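Blue indexer is at about (0.593, -0.169). The top post (crop 489,113) is a, the left one (446,189) is b and the right one (536,188) is c. The red tick is at upper right. I'll push post b with the closed fingers from the near side, and start by moving above it.

>>> {"op": "arm_command", "data": {"translation": [[-0.5,0,-0.33],[-1,0,-0.67],[-1,0,-0.67]], "rotation": [[0,0,0],[0,0,0],[0,0,0]], "grip": [1,1,1]}}

```text
time_s: 1.5
position: [0.251, -0.515, 0.2441]
tcp_rot: [[-0.952, 0.0, 0.305], [-0.305, 0.006, -0.952], [-0.002, -1.0, -0.006]]
force: [0.2, -0.6, -0.9]
opening: 0.813
```

>>> {"op": "arm_command", "data": {"translation": [[-0.5,0,-0.33],[-1,0,-0.67],[-1,0,-0.67]], "rotation": [[0,0,0],[0,0,0],[0,0,0]], "grip": [1,1,1]}}

```text
time_s: 1.8
position: [0.3107, -0.4406, 0.2444]
tcp_rot: [[-0.952, 0.0, 0.306], [-0.306, 0.004, -0.952], [-0.001, -1.0, -0.004]]
force: [0.3, -0.7, -0.7]
opening: 0.538
```

>>> {"op": "arm_command", "data": {"translation": [[-0.5,0,-0.33],[-1,0,-0.67],[-1,0,-0.67]], "rotation": [[0,0,0],[0,0,0],[0,0,0]], "grip": [1,1,1]}}

```text
time_s: 2.1
position: [0.3706, -0.3664, 0.2445]
tcp_rot: [[-0.952, 0.0, 0.306], [-0.306, 0.003, -0.952], [-0.001, -1.0, -0.003]]
force: [0.0, -0.2, 0.6]
opening: 0.265
```

>>> {"op": "arm_command", "data": {"translation": [[-0.5,0,-0.33],[-1,0,-0.67],[-1,0,-0.67]], "rotation": [[0,0,0],[0,0,0],[0,0,0]], "grip": [1,1,1]}}

```text
time_s: 2.4
position: [0.4309, -0.2922, 0.2447]
tcp_rot: [[-0.952, 0.001, 0.306], [-0.306, 0.001, -0.952], [-0.001, -1.0, -0.001]]
force: [-1.1, 0.6, -0.3]
opening: 0.034
```

>>> {"op": "arm_command", "data": {"translation": [[-0.5,0,-0.33],[-1,0,-0.67],[-1,0,-0.67]], "rotation": [[0,0,0],[0,0,0],[0,0,0]], "grip": [1,1,1]}}

```text
time_s: 2.7
position: [0.4913, -0.2178, 0.2447]
tcp_rot: [[-0.952, 0.002, 0.306], [-0.306, 0.0, -0.952], [-0.002, -1.0, 0.0]]
force: [-0.9, -0.2, 0.2]
opening: 0.003
```

```bash
cat > w.py <<'E'
from h import *
import sys
c=cap('wrist'); cv2.imwrite(f'pics/{sys.argv[1]}.png',c['image'])
print(np.round(c['hand_eye'],3).tolist(), np.round(c['state']['position'],4))
for k,z in dict(dial_center=.042,post_a=.078,flange_center=.049).items():
    for r in models.spot_point('wrist',k)[:5]:
        if r['conf']<.25: continue
        px=np.array(r['point'])*[560,420]; print(k,round(r['conf'],2),px.round(),at(c,px,z).round(4))
E
python3 w.py w0
```

```text
[[-0.0, 0.965, 0.261, -0.071], [0.0, -0.261, 0.965, -0.14], [1.0, 0.0, 0.0, 0.001], [0.0, 0.0, 0.0, 1.0]] [ 0.4913 -0.2178  0.2447]
dial_center 0.71 [260.  71.] [ 0.5935 -0.1674  0.042 ]
post_a 0.94 [184.  86.] [ 0.5597 -0.1134  0.078 ]
post_a 0.63 [312. 126.] [ 0.5615 -0.226   0.078 ]
post_a 0.25 [393.  34.] [ 0.6521 -0.265   0.078 ]
flange_center 0.79 [261.  68.] [ 0.5961 -0.1679  0.049 ]
```

View pics/w0.png

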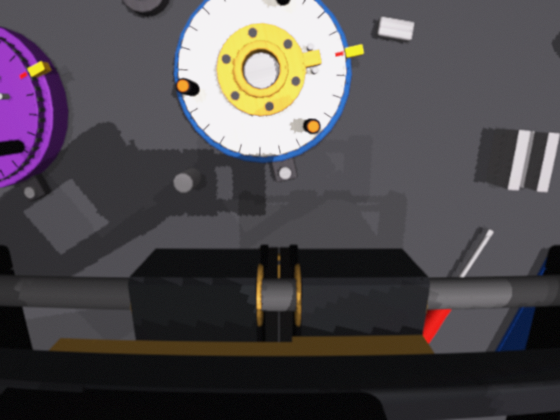

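The wrist view agrees with the top view: b at (184,86), c at (312,126), red tick by the yellow mark at about (345,52). That puts the dial centre at about (0.594, -0.1685) and b at about 121° azimuth. Now I'll move behind post b.

>>> {"op": "arm_command", "data": {"translation": [[-0.43,0.2,-0.45],[-0.86,0.5,-0.91],[-0.86,0.75,-0.91],[-0.86,0.75,-0.91],[-0.86,0.75,-0.91]], "rotation": [[0,-0.11,0],[0,-0.22,0],[0,-0.22,0],[0,-0.22,0],[0,-0.22,0]], "grip": [1,1,1,1,1]}}

```text
time_s: 3.4
position: [0.5322, -0.1316, 0.1846]
tcp_rot: [[-0.861, -0.001, 0.509], [-0.509, -0.0, -0.861], [0.001, -1.0, -0.0]]
force: [-0.8, 0.1, -0.4]
opening: 0.002
```

```bash
cat > g.py <<'E'
from h import *
import sys
C=np.array([.594,-.1685]); az0=121.
def goal(phi,d,z,s,r=.066):
    a=np.radians(az0-phi); t=np.array([np.sin(a),-np.cos(a)]); P=C+r*np.array([np.cos(a),np.sin(a)])
    T=np.r_[P-d*t,z]; x=np.r_[-t,0]; y=np.array([0,0,-1.]); G=np.c_[x,y,np.cross(x,y)]
    R=np.array(s['tcp_rot']); return (R.T@(T-s['position'])/.08).round(3),(np.degrees(cv2.Rodrigues(R.T@G)[0].ravel())/60).round(3)
if __name__=='__main__':
    s=bot.read_state(); print(s['time_s'],np.round(s['position'],4),np.round(s['force'],1)); print(goal(*map(float,sys.argv[1:4]),s))
E
python3 w.py w1; python3 g.py 0 .030 .082
```

```text
[[-0.0, 0.965, 0.261, -0.071], [0.0, -0.261, 0.965, -0.14], [1.0, 0.0, 0.0, 0.001], [0.0, 0.0, 0.0, 1.0]] [ 0.5322 -0.1316  0.1846]
dial_center 0.8 [360. 166.] [ 0.594 -0.172  0.042]
post_a 0.94 [276. 170.] [ 0.5616 -0.1131  0.078 ]
post_a 0.9 [ 24. 184.] [0.4585 0.0435 0.078 ]
post_a 0.8 [408. 246.] [ 0.5628 -0.2274  0.078 ]
post_a 0.79 [421.  89.] [ 0.6595 -0.169   0.078 ]
3.6 [ 0.533  -0.1317  0.1858] [-0.6 -0.8  0.5]
(array([-0.039,  1.298, -0.041]), array([-0.002, -0.007, -0.001]))
```

View pics/w1.png

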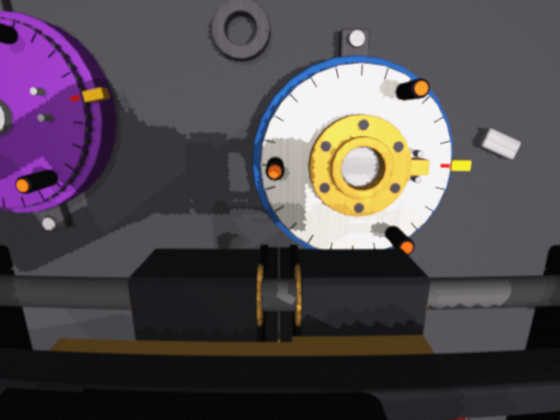

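Post b is at (276,170), straight ahead of the fingers (column 279). The three posts give the same centre within 1 mm. Going down behind it.

>>> {"op": "arm_command", "data": {"translation": [[-0.03,0.5,-0.04],[-0.03,0.8,-0.04],[-0.03,0.8,-0.04]], "rotation": [[0,0,0],[0,0,0],[0,0,0]], "grip": [1,1,1]}}

```text
time_s: 3.9
position: [0.5311, -0.1259, 0.1187]
tcp_rot: [[-0.86, -0.005, 0.51], [-0.51, 0.002, -0.86], [0.003, -1.0, -0.004]]
force: [-1.0, -1.1, 0.3]
opening: 0.007
```

>>> {"op": "arm_command", "data": {"translation": [[0,0.3,0],[0,0.5,0],[0,0.5,0],[0,0.5,0]], "rotation": [[0,0,0],[0,0,0],[0,0,0],[0,0,0]], "grip": [1,1,1,1]}}

```text
time_s: 4.3
position: [0.5339, -0.1266, 0.0819]
tcp_rot: [[-0.86, 0.002, 0.51], [-0.51, -0.001, -0.86], [-0.001, -1.0, 0.002]]
force: [0.5, -0.5, -0.6]
opening: 0.006
```

```bash
sed -i 's/C=np.array.*/C=np.array([.5945,-.1695]); az0=120.6/' g.py; for d in .030 .018 .0165; do python3 g.py 0 $d .082; done; python3 g.py 9.5 .0165 .082
```

```text
4.3 [ 0.5339 -0.1266  0.0819] [ 0.5 -0.5 -0.6]
(array([-0.004, -0.001,  0.022]), array([-0.002,  0.002, -0.001]))
4.3 [ 0.5339 -0.1266  0.0819] [ 0.5 -0.5 -0.6]
(array([-0.154, -0.001,  0.022]), array([-0.002,  0.002, -0.001]))
4.3 [ 0.5339 -0.1266  0.0819] [ 0.5 -0.5 -0.6]
(array([-0.173, -0.001,  0.022]), array([-0.002,  0.002, -0.001]))
4.3 [ 0.5339 -0.1266  0.0819] [ 0.5 -0.5 -0.6]
(array([-0.312, -0.001, -0.001]), array([-0.002,  0.16 , -0.001]))
```

Move up to the post, then creep 1 mm per row to feel contact.

>>> {"op": "arm_command", "data": {"translation": [[-0.06,0,0.01],[-0.12,0,0.02],[-0.12,0,0.02]], "rotation": [[0,0,0],[0,0,0],[0,0,0]], "grip": [1,1,1]}}

```text
time_s: 4.6
position: [0.5437, -0.1225, 0.0816]
tcp_rot: [[-0.859, 0.003, 0.511], [-0.511, -0.001, -0.859], [-0.002, -1.0, 0.002]]
force: [0.2, -0.1, 0.7]
opening: 0.003
```

>>> {"op": "arm_command", "data": {"translation": [[-0.0125,0,0],[-0.025,0,0],[-0.0375,0,0]], "rotation": [[0,0,0],[0,0,0],[0,0,0]], "grip": [1,1,1]}}

```text
time_s: 4.9
position: [0.5447, -0.1207, 0.0805]
tcp_rot: [[-0.86, -0.0, 0.511], [-0.511, 0.0, -0.86], [0.0, -1.0, -0.0]]
force: [0.1, 0.1, -0.5]
opening: 0.004
```

>>> {"op": "arm_command", "data": {"translation": [[-0.0125,0,0],[-0.025,0,0]], "rotation": [[0,0,0],[0,0,0]], "grip": [1,1]}}

```text
time_s: 5.1
position: [0.5462, -0.1198, 0.0805]
tcp_rot: [[-0.86, -0.001, 0.511], [-0.511, 0.0, -0.86], [0.001, -1.0, -0.0]]
force: [-0.4, -0.5, 0.7]
opening: 0.002
```

```bash
python3 g.py 0 .0165 .082;python3 g.py 8.5 .0165 .082; python3 w.py w2
```

```text
5.1 [ 0.5462 -0.1198  0.0805] [-0.4 -0.5  0.7]
(array([ 0.003, -0.019,  0.017]), array([0.   , 0.002, 0.001]))
5.1 [ 0.5462 -0.1198  0.0805] [-0.4 -0.5  0.7]
(array([-0.121, -0.019, -0.004]), array([0.   , 0.144, 0.001]))
[[-0.0, 0.965, 0.261, -0.071], [0.0, -0.261, 0.965, -0.14], [1.0, 0.0, 0.0, 0.001], [0.0, 0.0, 0.0, 1.0]] [ 0.5462 -0.1198  0.0805]
dial_center 0.79 [402. 224.] [ 0.5942 -0.169   0.042 ]
post_a 0.93 [280. 245.] [ 0.5621 -0.1119  0.078 ]
post_a 0.78 [479. 356.] [ 0.5617 -0.2264  0.078 ]
post_a 0.59 [521. 117.] [ 0.6597 -0.1681  0.078 ]
```

View pics/w2.png

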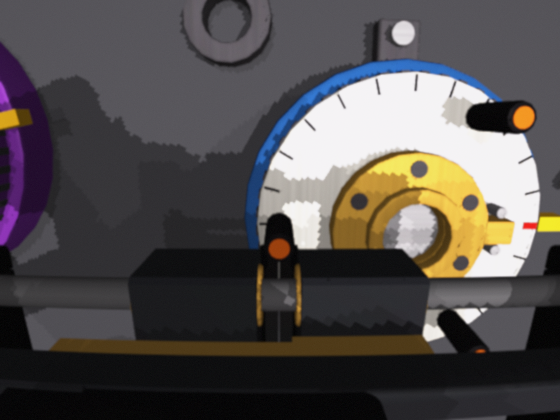

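The closed fingers are right behind post b (orange dot at 280,245), about to touch. Post a at (521,117) stays in view, so I can use it to read the dial angle. Pushing along the arc, 1° per row.

>>> {"op": "arm_command", "data": {"translation": [[-0.014,0,-0.003],[-0.029,0,-0.006],[-0.043,0,-0.009],[-0.058,0,-0.012]], "rotation": [[0,0.017,0],[0,0.033,0],[0,0.05,0],[0,0.067,0]], "grip": [1,1,1,1]}}

```text
time_s: 5.7
position: [0.5493, -0.1168, 0.0805]
tcp_rot: [[-0.894, -0.002, 0.448], [-0.448, -0.0, -0.894], [0.001, -1.0, -0.0]]
force: [-3.6, -2.1, 2.0]
opening: 0.007
```

```bash
cat > ang.py <<'E'
from g import *
c=cap('wrist'); s=c['state']
for r in models.spot_point('wrist','post_a')[:5]:
    p=at(c,np.array(r['point'])*[560,420],.078)[:2]-C; R=np.hypot(*p)
    if abs(R-.066)<.012: print('post R',R.round(4),'dial',((az0-np.degrees(np.arctan2(p[1],p[0]))+20)%120-20).round(1))
q=np.array(s['position'])[:2]-C; Rt=np.array(s['tcp_rot']); t=-Rt[:2,0]
# contact phi implied by TCP: along-tangent advance
a=np.degrees(np.arctan2(q[1],q[0]))
print('t',s['time_s'],'finger phi',(az0-a+np.degrees(np.arctan2(.0165,.066))).round(2),'yaw phi',(az0-90-np.degrees(np.arctan2(t[1],t[0]))).round(2),'R',np.hypot(*q).round(4),'z',s['position'][2].round(4) if hasattr(s['position'],'round') else s['position'][2],'Ft',(np.array(s['force'])[:2]@t).round(2))
E
python3 ang.py
```

```text
post R 0.0663 dial 2.9
post R 0.0646 dial 3.9
post R 0.0669 dial 4.0
t 5.7 finger phi 4.02 yaw phi 3.96 R 0.0695 z 0.0805 Ft -4.21
```

Contact, 4.2 N, and finger and dial both read about 4°. Going to about 8°, then a rest.

>>> {"op": "arm_command", "data": {"translation": [[-0.014,0,-0.001],[-0.028,0,-0.003],[-0.042,0,-0.005],[-0.056,0,-0.008]], "rotation": [[0,0.017,0],[0,0.033,0],[0,0.05,0],[0,0.067,0]], "grip": [1,1,1,1]}}

```text
time_s: 6.2
position: [0.555, -0.1138, 0.0807]
tcp_rot: [[-0.923, 0.003, 0.384], [-0.384, -0.0, -0.923], [-0.003, -1.0, 0.001]]
force: [-0.3, 0.5, -0.3]
opening: 0.003
```

```bash
python3 ang.py
```

```text
post R 0.0651 dial 13.5
post R 0.0655 dial 13.4
post R 0.0657 dial 12.9
t 6.2 finger phi 9.29 yaw phi 8.03 R 0.0683 z 0.0807 Ft -0.07
```

First click snapped. Rest a second.

>>> {"op": "arm_command", "data": {"translation": [[0,0,0],[0,0,0],[0,0,0],[0,0,0],[0,0,0]], "rotation": [[0,0,0],[0,0,0],[0,0,0],[0,0,0],[0,0,0]], "grip": [1,1,1,1,1]}}

```text
time_s: 6.8
position: [0.5536, -0.114, 0.0806]
tcp_rot: [[-0.923, 0.0, 0.386], [-0.386, -0.0, -0.923], [-0.0, -1.0, 0.0]]
force: [-0.7, 0.9, 0.1]
opening: 0.008
```

>>> {"op": "arm_command", "data": {"translation": [[0,0,0],[0,0,0],[0,0,0],[0,0,0],[0,0,0]], "rotation": [[0,0,0],[0,0,0],[0,0,0],[0,0,0],[0,0,0]], "grip": [1,1,1,1,1]}}

```text
time_s: 7.3
position: [0.5537, -0.114, 0.0805]
tcp_rot: [[-0.923, 0.0, 0.386], [-0.386, 0.0, -0.923], [-0.0, -1.0, 0.0]]
force: [1.2, -0.2, -0.1]
opening: 0.004
```

```bash
python3 ang.py;python3 g.py 14 .0165 .081; python3 g.py 19 .0165 .081; python3 g.py 23 .0165 .081
```

```text
post R 0.0659 dial 14.8
post R 0.0658 dial 14.5
post R 0.0656 dial 15.4
t 7.3 finger phi 8.29 yaw phi 7.92 R 0.0689 z 0.0805 Ft 1.08
7.4 [ 0.5536 -0.114   0.0806] [-0.1  1.6 -0.3]
(array([-0.086, -0.006, -0.005]), array([ 0.   ,  0.101, -0.   ]))
7.4 [ 0.5536 -0.114   0.0806] [-0.1  1.6 -0.3]
(array([-0.16 , -0.006, -0.012]), array([ 0.   ,  0.185, -0.   ]))
7.4 [ 0.5536 -0.114   0.0806] [-0.1  1.6 -0.3]
(array([-0.219, -0.006, -0.013]), array([ 0.   ,  0.251, -0.   ]))
```

Dial reads 15°, settled. Second click: to 19°, then 23°.

>>> {"op": "arm_command", "data": {"translation": [[-0.05,0,-0.003],[-0.086,0,-0.005],[-0.115,0,-0.008],[-0.138,0,-0.01],[-0.16,0,-0.012]], "rotation": [[0,0.055,0],[0,0.1,0],[0,0.135,0],[0,0.16,0],[0,0.185,0]], "grip": [1,1,1,1,1]}}

```text
time_s: 7.9
position: [0.5639, -0.1083, 0.0804]
tcp_rot: [[-0.98, -0.003, 0.2], [-0.2, -0.0, -0.98], [0.003, -1.0, -0.001]]
force: [-3.6, -1.6, 1.3]
opening: 0.003
```

>>> {"op": "arm_command", "data": {"translation": [[-0.015,0,-0.001],[-0.029,0,-0.003],[-0.044,0,-0.005],[-0.058,0,-0.008]], "rotation": [[0,0.017,0],[0,0.033,0],[0,0.05,0],[0,0.067,0]], "grip": [1,1,1,1]}}

```text
time_s: 8.3
position: [0.5708, -0.1066, 0.0807]
tcp_rot: [[-0.992, 0.003, 0.13], [-0.13, -0.0, -0.992], [-0.003, -1.0, 0.001]]
force: [1.0, 0.4, -0.3]
opening: 0.005
```

```bash
python3 ang.py
```

```text
post R 0.0665 dial 28.1
post R 0.0642 dial 28.4
post R 0.0667 dial 28.0
t 8.3 finger phi 24.03 yaw phi 23.14 R 0.0672 z 0.0807 Ft 1.02
```

Second click snapped. Rest.

>>> {"op": "arm_command", "data": {"translation": [[0,0,0],[0,0,0],[0,0,0],[0,0,0],[0,0,0]], "rotation": [[0,0,0],[0,0,0],[0,0,0],[0,0,0],[0,0,0]], "grip": [1,1,1,1,1]}}

```text
time_s: 8.9
position: [0.5695, -0.1067, 0.0805]
tcp_rot: [[-0.991, 0.0, 0.132], [-0.132, -0.0, -0.991], [-0.0, -1.0, 0.0]]
force: [0.5, -0.1, 1.3]
opening: 0.007
```

>>> {"op": "arm_command", "data": {"translation": [[0,0,0],[0,0,0],[0,0,0],[0,0,0],[0,0,0]], "rotation": [[0,0,0],[0,0,0],[0,0,0],[0,0,0],[0,0,0]], "grip": [1,1,1,1,1]}}

```text
time_s: 9.4
position: [0.5695, -0.1066, 0.0805]
tcp_rot: [[-0.991, 0.0, 0.132], [-0.132, -0.0, -0.991], [-0.0, -1.0, 0.0]]
force: [0.7, -0.8, -0.9]
opening: 0.002
```

```bash
python3 ang.py; python3 g.py 29 .0165 .081; python3 g.py 34 .0165 .081; python3 g.py 38 .0165 .081
```

```text
post R 0.0679 dial 30.4
post R 0.0655 dial 30.1
post R 0.0664 dial 30.2
t 9.4 finger phi 22.95 yaw phi 23.04 R 0.0677 z 0.0805 Ft 0.56
9.5 [ 0.5695 -0.1066  0.0805] [-0.  -0.6  0.3]
(array([-0.087, -0.006, -0.022]), array([0.   , 0.099, 0.   ]))
9.5 [ 0.5695 -0.1066  0.0805] [-0.  -0.6  0.3]
(array([-0.161, -0.006, -0.029]), array([0.   , 0.183, 0.   ]))
9.5 [ 0.5695 -0.1066  0.0805] [-0.  -0.6  0.3]
(array([-0.22 , -0.006, -0.03 ]), array([0.   , 0.249, 0.   ]))
```

>>> {"op": "arm_command", "data": {"translation": [[-0.05,0,-0.012],[-0.087,0,-0.022],[-0.115,0,-0.025],[-0.138,0,-0.027],[-0.161,0,-0.029]], "rotation": [[0,0.055,0],[0,0.1,0],[0,0.135,0],[0,0.16,0],[0,0.183,0]], "grip": [1,1,1,1,1]}}

```text
time_s: 10.0
position: [0.5804, -0.1025, 0.0804]
tcp_rot: [[-0.998, -0.004, -0.06], [0.06, 0.0, -0.998], [0.004, -1.0, -0.0]]
force: [-4.2, -1.4, 2.7]
opening: 0.005
```

>>> {"op": "arm_command", "data": {"translation": [[-0.015,0,-0.003],[-0.029,0,-0.005],[-0.044,0,-0.008],[-0.058,0,-0.01]], "rotation": [[0,0.017,0],[0,0.033,0],[0,0.05,0],[0,0.067,0]], "grip": [1,1,1,1]}}

```text
time_s: 10.4
position: [0.5884, -0.1024, 0.0808]
tcp_rot: [[-0.991, 0.004, -0.131], [0.131, -0.001, -0.991], [-0.004, -1.0, 0.0]]
force: [1.3, -0.1, 0.7]
opening: 0.002
```

```bash
python3 ang.py
```

```text
post R 0.0658 dial 46.0
post R 0.0664 dial 45.5
post R 0.0651 dial 45.6
t 10.4 finger phi 39.41 yaw phi 38.14 R 0.0674 z 0.0808 Ft 1.26
```

Third click snapped. Rest.

>>> {"op": "arm_command", "data": {"translation": [[0,0,0],[0,0,0],[0,0,0],[0,0,0],[0,0,0]], "rotation": [[0,0,0],[0,0,0],[0,0,0],[0,0,0],[0,0,0]], "grip": [1,1,1,1,1]}}

```text
time_s: 11.0
position: [0.5867, -0.1021, 0.0806]
tcp_rot: [[-0.992, 0.0, -0.129], [0.129, -0.0, -0.992], [-0.0, -1.0, -0.0]]
force: [-0.0, 0.4, 0.2]
opening: 0.006
```

>>> {"op": "arm_command", "data": {"translation": [[0,0,0],[0,0,0],[0,0,0],[0,0,0],[0,0,0]], "rotation": [[0,0,0],[0,0,0],[0,0,0],[0,0,0],[0,0,0]], "grip": [1,1,1,1,1]}}

```text
time_s: 11.5
position: [0.5866, -0.1021, 0.0806]
tcp_rot: [[-0.992, 0.0, -0.129], [0.129, -0.0, -0.992], [-0.0, -1.0, 0.0]]
force: [0.4, -0.0, 0.1]
opening: 0.007
```

```bash
python3 ang.py; python3 g.py 44 .0165 .081; python3 g.py 49 .0165 .081; python3 g.py 53 .0165 .081
```

```text
post R 0.0662 dial 45.8
post R 0.0662 dial 45.1
post R 0.0665 dial 46.6
t 11.5 finger phi 37.99 yaw phi 38.04 R 0.0678 z 0.0806 Ft 0.44
11.6 [ 0.5867 -0.1021  0.0806] [ 0.8 -0.5 -0.3]
(array([-0.087, -0.006, -0.02 ]), array([ 0.   ,  0.099, -0.   ]))
11.6 [ 0.5867 -0.1021  0.0806] [ 0.8 -0.5 -0.3]
(array([-0.161, -0.006, -0.027]), array([ 0.   ,  0.183, -0.   ]))
11.6 [ 0.5867 -0.1021  0.0806] [ 0.8 -0.5 -0.3]
(array([-0.22 , -0.006, -0.028]), array([ 0.   ,  0.249, -0.   ]))
```

Fourth click, same moves.

>>> {"op": "arm_command", "data": {"translation": [[-0.05,0,-0.012],[-0.087,0,-0.02],[-0.115,0,-0.024],[-0.138,0,-0.026],[-0.161,0,-0.027]], "rotation": [[0,0.055,0],[0,0.1,0],[0,0.135,0],[0,0.16,0],[0,0.183,0]], "grip": [1,1,1,1,1]}}

```text
time_s: 12.1
position: [0.598, -0.1012, 0.0803]
tcp_rot: [[-0.948, -0.004, -0.317], [0.317, 0.001, -0.948], [0.004, -1.0, 0.0]]
force: [-4.3, 0.8, 3.0]
opening: 0.005
```

>>> {"op": "arm_command", "data": {"translation": [[-0.015,0,-0.003],[-0.029,0,-0.005],[-0.044,0,-0.008],[-0.056,0,-0.01]], "rotation": [[0,0.017,0],[0,0.033,0],[0,0.05,0],[0,0.065,0]], "grip": [1,1,1,1]}}

```text
time_s: 12.5
position: [0.6061, -0.1029, 0.0808]
tcp_rot: [[-0.925, 0.004, -0.381], [0.381, -0.001, -0.925], [-0.004, -1.0, -0.0]]
force: [0.3, -0.2, 0.2]
opening: 0.006
```

```bash
python3 ang.py
```

```text
post R 0.0656 dial 62.2
post R 0.0659 dial 62.2
t 12.5 finger phi 54.48 yaw phi 53.0 R 0.0676 z 0.0808 Ft 0.35
```

Fourth click snapped. Back off 10 mm, rest, then lift straight up.

>>> {"op": "arm_command", "data": {"translation": [[0.06,0,0],[0.12,0,0],[0.12,0,0],[0.12,0,0],[0.12,0,0]], "rotation": [[0,0,0],[0,0,0],[0,0,0],[0,0,0],[0,0,0]], "grip": [1,1,1,1,1]}}

```text
time_s: 13.1
position: [0.5955, -0.0987, 0.0807]
tcp_rot: [[-0.925, 0.001, -0.38], [0.38, -0.0, -0.925], [-0.001, -1.0, -0.0]]
force: [0.3, 0.4, -0.6]
opening: 0.007
```

>>> {"op": "arm_command", "data": {"translation": [[0,0,0],[0,-0.2,0],[0,-0.6,0],[0,-1,0],[0,-1,0]], "rotation": [[0,0,0],[0,0,0],[0,0,0],[0,0,0],[0,0,0]], "grip": [1,1,1,1,1]}}

```text
time_s: 13.6
position: [0.5985, -0.0997, 0.1651]
tcp_rot: [[-0.925, 0.009, -0.38], [0.38, -0.003, -0.925], [-0.01, -1.0, -0.0]]
force: [0.1, 0.5, 0.5]
opening: 0.005
```

>>> {"op": "arm_command", "data": {"translation": [[0.4,-0.4,0],[0.8,-0.5,0],[0.8,-0.5,0],[0.8,-0.5,0],[0.8,-0.5,0]], "rotation": [[0,0,0],[0,0,0],[0,0,0],[0,0,0],[0,0,0]], "grip": [1,1,1,1,1]}}

```text
time_s: 14.1
position: [0.537, -0.0748, 0.2002]
tcp_rot: [[-0.925, 0.001, -0.38], [0.38, -0.0, -0.925], [-0.001, -1.0, 0.0]]
force: [0.4, -0.9, -0.6]
opening: 0.007
```

```bash
python3 ang.py; python3 w.py w9
```

```text
post R 0.064 dial 60.7
post R 0.0682 dial 60.1
post R 0.0635 dial 59.3
t 14.1 finger phi 13.38 yaw phi 52.93 R 0.1108 z 0.2002 Ft 0.67
[[-0.0, 0.965, 0.261, -0.072], [-0.0, -0.261, 0.965, -0.14], [1.0, 0.0, 0.0, 0.0], [0.0, 0.0, 0.0, 1.0]] [ 0.537  -0.0748  0.2   ]
dial_center 0.89 [358.  94.] [ 0.5959 -0.169   0.042 ]
dial_center 0.62 [129. 323.] [0.48   0.1065 0.042 ]
post_a 0.83 [277.  80.] [ 0.6274 -0.1116  0.078 ]
post_a 0.73 [ 62. 287.] [0.5456 0.1193 0.078 ]
post_a 0.59 [427.  16.] [ 0.6288 -0.2243  0.078 ]
flange_center 0.7 [470. 265.] [ 0.4168 -0.2162  0.049 ]
flange_center 0.67 [194. 110.] [ 0.6342 -0.042   0.049 ]
```

View pics/w9.png

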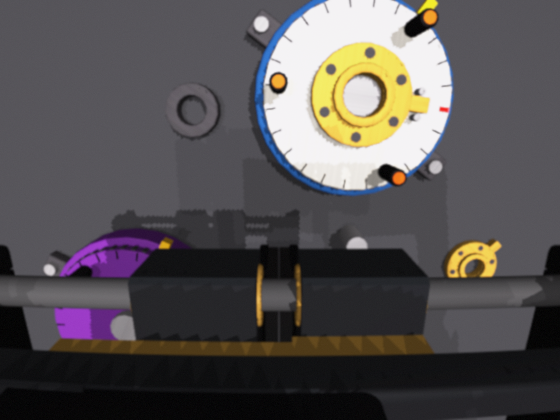

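The red tick (445,109) is now 60° clockwise of the yellow mark (428,8). The flange is centred with its lug between the dowels, and the arm is clear. Handing in.

```bash
python3 -c "
from rig import bot
print(bot.hand_in())"
```

```text
the job is handed in; nothing more can be done
None
```

I turned the blue indexer's dial four clicks clockwise by pushing post b with the closed fingertips, and handed the job in just after 14 s on the robot's clock. The hand-in gave no verdict.

- **Clicks:** the dial read about 15°, 30° and 46° while resting about a second in each of the first three clicks, and about 60° (59.3–60.7°) at the end. The target was 60°.
- **Force:** the highest force I read while pushing was about 5.3 N. I only saw it at the end of each move, so a brief higher peak could have gone unseen.
- **Release:** I backed off about 12 mm, then lifted and moved away. Forces are down to noise, so the arm is touching nothing.
- **Flange and tools:** in the last wrist picture the flange sits centred, with its lug between the dowels. The ring and pin gauges look where they were. I did not measure the flange's final position, and I did not look again at the gauge block, reference sphere, V-block, driver or cleaner, though the arm stayed well above them.
- **Readings that disagreed:** just after the fourth snap the dial read 62.2°. That was a single early reading, and the later ones came back to 60°. In the last picture, post radii scattered by about 2.5 mm. The detector's two flange hits there were the small flange and the ring gauge, not the flange on the dial.

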